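# Put the grill press away off its hooks

## Task

Take the grill press off the two-prong hook stand, lifting its handle over the upturned tips and drawing it out, and carry it to the teak bin. Lower it through the open part of the bin so that it stands on its plate on the bin floor, without dropping it, and let go; then slide the bin's lid fully shut. Leave the bowl, trivet, shaker and brush where they are.

Things in the scene. Friction and masses are not known exactly. Their poses are not given: they have to be found in the camera images.
- press: Grill press, 0.3 to 0.55 kg: steel plate 76 (x) x 116 (y) x 8 mm; two 10 mm round posts stand on it at y = +-46 mm and carry a level wooden bar handle along y. Whole height 83 mm. Origin: centre of the plate's underside, z up. Starts hanging by its bar on the stand's two prongs, plate below them, posts outside them, axes along the stand's, up to 5 mm off-centre.
- press_bar (a point): Middle of the press's wooden bar (14 wide in x, 106 long in y, 16 mm tall), 75 mm above the plate's underside. Can be gripped here from above, between the prongs, fingers before and behind the bar (closing along the press's x).
- stand: Fixed dark steel hook stand; origin on the ledge straight below the prongs' seat. Two round steel prongs 8 mm thick, centre lines at y = +-27 mm, run from the back post (x = 95 to 109 mm, top at z = 210 mm) along -x, roughly towards the robot, and end in upturned tips. The press comes out along -x. Foot plate 8 mm thick, x = -65 to 125, y = +-65 mm.
- prong_seat (a point): Midway between the prongs' level seats, stand x = 0, z = 170 mm: centre lines are level from x = 14 to -14 mm, slope up behind to z = 200 mm at x = 100. The bar rests here, its centre at z = 182 mm. The plate is below the prongs: raise the press over 20 but under 50 mm (35 is good), then draw it out along -x by at least 75 mm (100 is good) before going higher.
- prong_tips (a point): Midway between the two upturned prong tips, at the stand's x = -30 mm, z = 190 mm (metal top at 194 mm).
- bin: Fixed teak bin, outer 170 (x) x 286 mm (y -140 to 146), inside x -75 to 75, y -130 to 130 mm, inner floor 8 mm above the ledge, walls 100 mm high; side rails and a stop at the +y end reach up to 114 mm. Origin: centre of the underside, on the ledge, z up. The lid runs along y; the open gap lies at the +y end.
- lid (a joint): Sliding lid, a board 155 (x) x 280 (y) x 8 mm, top 108 mm above the ledge. Value in m: 0 = fully shut, grows as it slides to the bin's -y, at most 0.18; starts at 0.125 to 0.17. Open gap: bin y from 0.140 - value to 0.130; the press passes with its 76 mm side along the bin's y. Moves with 2 to 3 N and stays where left.
- lid_grip (a point): Middle of the wooden ridge handle on the lid: 60 (bin x) x 18 (bin y) x 26 mm tall, standing on the lid's top; this point is 121 mm above the ledge, at bin x = 0, y = 0.070 - lid value. It can be pinched across (along bin y) from above, or pushed.
- bowl: Bystander: empty stainless mixing bowl, 170 mm across, 75 mm high; origin at the underside.
- trivet: Bystander: square cast iron trivet of bars, 150 x 150 x 20 mm; origin at the underside.
- shaker: Bystander: clear acrylic shaker with steel top, 70 mm across, 118 mm high; origin at the underside.
- brush: Bystander: silicone pastry brush lying flat, 200 mm long along its x, 36 mm wide, 12 mm thick; origin on the underside, about 110 mm from the handle's end.
Mind the look-alikes: they are no part of the job. What is shaped like the press but pink or purple is not meant.

How it is judged:
On the way, in this order (a step that is already met when the one before it is completed fails the run):
1. the press is lifted off the prongs and drawn clear of the stand, not fallen (horizontal distance between press and stand above 0.085 m and height (world z) of press above 0.05 m and contact force between press and stand below 0.1 N), for 0.1 s.
2. the press stands on its plate on the bin floor, let go (x of press in the frame of bin between -0.075 and 0.075 m and y of press in the frame of bin between -0.13 and 0.13 m and z of press in the frame of bin between 0 and 0.016 m and angle between press's own z axis and vertical below 0.12 rad and contact force between the fingers and press below 0.1 N), for 0.2 s.
At the end, for the whole second after the job is handed in: The press stands on its plate (within 0.12 rad of upright, underside within 8 mm of the inner floor) inside the bin, released and at rest, and the lid is shut to within 6 mm (all of step 2 and linear speed of press below 0.02 m/s and value of joint lid below 0.006 m); the robot touches nothing.
It fails at once if the press falls free (faster than 0.6 m/s with no finger on it) (contact force between the fingers and press below 0.05 N and linear speed of press above 0.6 m/s).
It fails at once if the bowl is moved by more than 30 mm (distance of bowl from where it was at the start of the episode above 0.03 m).
It fails at once if the trivet is moved by more than 30 mm (distance of trivet from where it was at the start of the episode above 0.03 m).
It fails at once if the shaker is moved by more than 30 mm (distance of shaker from where it was at the start of the episode above 0.03 m).
It fails at once if the brush is moved by more than 30 mm (distance of brush from where it was at the start of the episode above 0.03 m).
It also fails if it takes over 61 s, if anything falls off the work surface, if the arm or the gripper's body presses on something with over 40 N, if the wrist force passes 120 N, or if a joint passes its speed limit or range.

## Robot

A 6-joint arm with a two-finger parallel gripper is mounted at the origin on the work surface. World frame = base frame: x ahead of the robot, y to its left, z up, the work surface at z = 0. Lengths are in m, angles in rad, forces in N, time in s.
With the tool pointing down it reaches from about 0.25 to 0.775 m from the base axis. Payload 4 kg.
Tool frame: the origin (TCP) lies on the centre line of the jaws, within the pads' length; the fingertips stand 14 mm ahead of it and the grasp point (between the pads) lies 5 mm behind it (ctrl.tip_reach is the distance from the TCP to the fingertips, in m); z points along the fingers, y is the line along which they close (so a half turn about z gives the same grasp; the last joint's range is limited). The gripper opens to 85 mm and grips with 20 to 120 N. Pads are 22 mm wide; open, the fingers measure 114 mm over their backs; the gripper's body (76 mm by 85 mm) begins 54 mm behind the grasp point. The pads swing forward as they close: fully open they stand 13 mm farther back than shut.
Start: joints at [1.24, 0.087, 1.371, -0, 1.684, -0.103], TCP at [0.124, 0.536, 0.245] pointing down, gripper open.
Joint ranges: [-3.1, 3.1], [-0.76, 2.03], [0.27, 2.55], [-1.08, 4.22], [0.17, 2.65], [-2.57, 2.57]. Speed limits (rad/s): [2.79, 2.79, 3.14, 3.14, 3.14, 3.14].

## Interface

Orientations are given as a rotation vector (axis times angle).
In Python, from rig import ctrl gives the robot as it stands.
- The arm moves only by the shell command python3 -m jog 'ROWS' [OPENING] [FORCE]. ROWS is JSON, a list of rows, each a list of 6 numbers: the shift along the tool's x, y, z in units of 60 mm (1.0 is 60 mm), then the turn, a rotation vector about the tool's x, y, z in rad. In form: [[dx, dy, dz, wx, wy, wz], ...]. A call has 1 to 10 rows; each row shifts and turns the commanded pose from where the row before left it, along the tool's axes as they then stand; what a row does not reach is not made up. A row lasts 1/8 s, in which the tool goes at most 62.5 mm and 10.7 degrees, less where a joint would pass 70% of its speed; a pose out of reach is approached as far as the arm can. A call is refused whole if a number of a shift passes 1 or a number of a turn 0.188, either way. A call with a gripper value outside its range is refused whole. OPENING is the closure, from 0 (fully open) to 1 (shut), set as the call begins (- or left out, the last holds). The fingers move at their own pace and stop on an object; FORCE is the grip in N (left out, the last holds). Time passes only in rows, so rows that do not move let the fingers close. It gives the time, the measured TCP pose, the force, the opening and the grip force at its end, in the units of the state.
- ctrl.sense(): the state, without advancing time (a new reading comes with each control period).
- ctrl.camera(name): name is "scene" or "top" or "wrist"; returns (picture, depth): 400x640x3 uint8, blue, green, red; 400x640 float32, m along the optical axis (not along the pixel's ray), 0 where there is no reading.
- ctrl.calibration(name): a dict with "fovy" (degrees; the focal length in pixels is half the picture's height over the tangent of half this angle, whatever the lens; pixels are square), "cx", "cy" (the principal point, pixels), "R" (3x3) and "t" (3): a world point X has camera coordinates R X + t. Camera axes: x right, y down, z forward; pixel columns grow to the right and rows downward; lengths in m; the calibration is good to about 2 mm. A picture is of the moment at which its call begins: read the wrist's pose just before it. calibration takes no time and is no camera call; for the wrist camera it gives the pose at the moment of the call.
- ctrl.sign_off(): hands the job in; it is judged then, once.
Trained networks look in the newest picture that a camera, given by its name, has taken for a name from the list of things; names that differ only in an ending like _2 or _b are one class to them, and where a whole thing is asked for, a point or a joint stands for the part that bears it (a point fixed in the world has none). Each returns a list of dicts, best first, with "p" (0 to 1); they miss things now and then, are a little off and sometimes report something else, mostly with a low value. They report only what shows in the picture. A call takes as long as a camera call. They do not tell look-alikes from the thing itself.
- ctrl.masks_of(camera, thing): "mask" (400x640 bool, what is visible of it).
- ctrl.spot_point(camera, thing): "location" ([x, y, z] in m, in world coordinates, good to about 4 mm: a listed point, or the origin of a listed thing).
The state is a dict: "time_s": time; "qpos": joint angles; "qvel": joint speeds; "joint_efforts": joint torques, N m; "tool_pos": TCP position; "orientation": TCP orientation; "wrist_force": force on the tool from outside, world axes, zero at the start; "moment": the same for the moment, N m; "width": finger opening in m; "gripper_force": force on a finger pad.
Only numpy, scipy, OpenCV 4.12 (cv2) and the standard library are available. Lean on these libraries where they do the work, as an engineer would, in place of code of your own. Each camera call takes 0.05 s, during which the arm holds its last target. There are 200 camera calls.

## Working session

There is one attempt and no reset: what is moved stays moved. The work goes in short steps, Python scripts to look and compute and a shell command to move; the robot and the scene stay as the last step left them, time stands still between calls to the robot, and variables do not carry over. Pictures are saved under pics/ and viewed, at most 10 in all, crops included, and the job is handed in when it is done.

```bash
mkdir -p pics; ls; cat > h.py <<'E'
import numpy as np, cv2
from rig import ctrl
def K(c):
    k=ctrl.calibration(c); f=200/np.tan(np.radians(k["fovy"])/2); return f,k["cx"],k["cy"],np.array(k["R"]),np.array(k["t"])
def proj(c,X):
    f,cx,cy,R,t=K(c); p=R@np.array(X)+t; return [round(cx+f*p[0]/p[2]),round(cy+f*p[1]/p[2])]
def cloud(c,d,k=None):
    f,cx,cy,R,t=k or K(c); v,u=np.mgrid[:400,:640]; P=np.stack([(u-cx)/f*d,(v-cy)/f*d,d],-1); return (P-t)@R
E
python3 - <<'E'
from h import *
for c in ["scene","top"]:
    im,d=ctrl.camera(c); cv2.imwrite(f"pics/{c}0.png",im); np.save(f"{c}0.npy",d); np.save(f"{c}0i.npy",im)
    for n in ["press","press_bar","stand","prong_seat","prong_tips","bin","lid_grip","bowl","trivet","shaker","brush"]:
        print(c,n,[(round(r["p"],2),np.round(r["location"],3).tolist(),proj(c,r["location"])) for r in ctrl.spot_point(c,n)])
print(ctrl.sense())
E
```

```text
pics
scene press [(0.96, [0.624, 0.205, 0.105], [372, 213]), (0.62, [0.721, 0.412, 0.003], [453, 228]), (0.55, [0.442, 0.26, 0.002], [348, 188])]
scene press_bar [(0.91, [0.438, 0.258, 0.075], [347, 170]), (0.75, [0.716, 0.411, 0.075], [457, 210])]
scene stand [(0.95, [0.627, 0.198, -0.001], [368, 241])]
scene prong_seat [(0.62, [0.63, 0.208, 0.169], [376, 197])]
scene prong_tips [(0.79, [0.595, 0.203, 0.188], [366, 184])]
scene bin [(0.57, [0.524, -0.223, 0.0], [205, 288])]
scene lid_grip [(0.75, [0.522, -0.222, 0.002], [205, 286]), (0.6, [0.503, -0.304, 0.121], [157, 270])]
scene bowl [(0.57, [0.786, -0.083, -0.002], [309, 342])]
scene trivet [(0.66, [0.412, 0.441, 0.001], [391, 158])]
scene shaker [(0.83, [0.58, 0.431, -0.0], [424, 194])]
scene brush [(0.97, [0.407, 0.129, 0.002], [303, 199])]
top press [(0.87, [0.72, 0.418, 0.001], [198, 167]), (0.63, [0.626, 0.2, 0.104], [276, 196]), (0.57, [0.438, 0.254, 0.004], [258, 272])]
top press_bar [(0.96, [0.624, 0.203, 0.182], [273, 192]), (0.9, [0.718, 0.411, 0.073], [195, 162]), (0.63, [0.436, 0.26, 0.079], [253, 273]), (0.21, [0.403
[... 597 characters left out ...]
, 0.003], [306, 283])]
{'time_s': 1.2, 'qpos': array([ 1.23989290e+00,  8.72051186e-02,  1.37066756e+00,  3.94019967e-06,
        1.68357005e+00, -1.03095422e-01]), 'qvel': array([-0.00082873, -0.00062622, -0.00110016, -0.00049131, -0.00094034,
        0.0013015 ]), 'joint_efforts': array([ 1.62610777e-03, -3.51744425e+01, -3.13463438e+01, -9.39486142e-06,
        4.02821688e-04, -4.09873351e-06]), 'tool_pos': array([0.12422613, 0.53582419, 0.24535456]), 'orientation': array([3.57062768e-01, 3.12120678e+00, 2.31303384e-04]), 'wrist_force': array([0.17951133, 0.31816185, 0.22690741]), 'moment': array([ 0.00635308, -0.0002131 ,  0.00882387]), 'gripper_force': 0.0, 'width': 0.08528644943894516}
```

View pics/scene0.png

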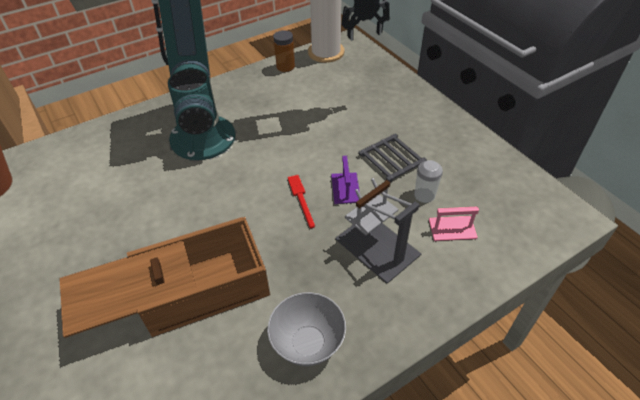

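View pics/top0.png

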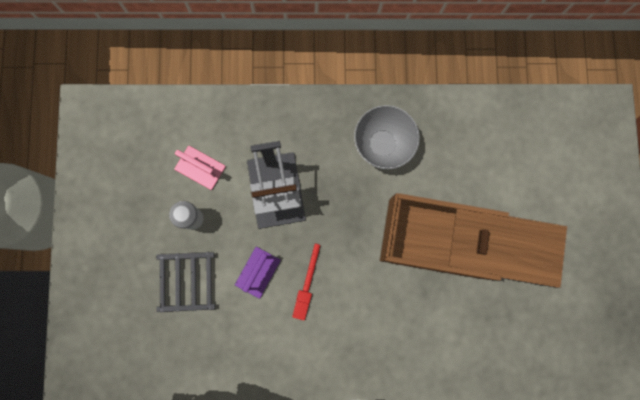

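Candidates for the press are pink (scene 453,228; top 198,167), purple (scene 347,185; top 258,272), and a steel plate with a brown wooden bar on the stand (scene 372,205; top 273,190). The one on the stand fits: it hangs on the prongs and is steel and wood. I'll confirm it in a crop and fit the poses from depth.

```bash
python3 - <<'E'
from h import *
im=np.load("scene0i.npy"); cv2.imwrite("pics/crop.png",cv2.resize(im[140:290,310:490],None,fx=4,fy=4,interpolation=cv2.INTER_CUBIC)[:600,:720])
def rect(P,name):
    (c,s,a)=cv2.minAreaRect((P[:,:2]*1000).astype(np.float32)); print(name,len(P),np.round(c,1),np.round(s,1),round(a,2))
for c in ["top","scene"]:
    d=np.load(f"{c}0.npy"); P=cloud(c,d); x,y,z=P[...,0],P[...,1],P[...,2]; ok=d>0
    hsv=cv2.cvtColor(np.load(f"{c}0i.npy"),cv2.COLOR_BGR2HSV)
    b=ok&(abs(y-.2)<.12)&(abs(x-.63)<.08)&(z>.172)&(z<.2)&(hsv[...,1]>100); rect(P[b],c+" bar"); print(P[b][:,2].max(),np.median(P[b][:,2]))
    st=ok&(abs(y-.2)<.1)&(x>.66)&(x<.78)&(z>.203)&(z<.22); rect(P[st],c+" posttop")
    ft=ok&(abs(y-.2)<.1)&(x>.54)&(x<.78)&(z>.004)&(z<.014); rect(P[ft],c+" foot")
    pl=ok&(abs(y-.2)<.1)&(x>.54)&(x<.7)&(z>.108)&(z<.122); rect(P[pl],c+" plate")
    l=ok&(y<-.05)&(y>-.6)&(x>.35)&(x<.68)&(z>.103)&(z<.1125); 
    l=cv2.erode(l.astype(np.uint8),np.ones((3,3)))>0; rect(P[l],c+" lid/top"); print(np.median(P[l][:,2]))
    r=ok&(y<-.05)&(y>-.6)&(x>.35)&(x<.68)&(z>.122)&(z<.14); rect(P[r],c+" ridge"); print(P[r].mean(0))
E
```

```text
top bar 177 [624.8 201.5] [ 10.6 101.4] 9.21
0.1956991786139064 0.18989541512629893
top posttop 200 [725.2 220.4] [19.7 69.5] 10.44
top foot 1735 [660.2 200.8] [238.8 199.6] 0.34
top plate 984 [626.7 203.2] [ 76.6 115.8] 9.54
top lid/top 3039 [ 493.6 -373.2] [277.7 149.4] 79.96
0.10839802369050415
top ridge 205 [ 481.5 -287.9] [ 36.9 119.1] 56.47
[ 0.50622022 -0.30260398  0.13292367]
scene bar 234 [627.5 201.1] [ 14.9 107.1] 8.48
0.19431357080613243 0.18776122624409003
scene posttop 175 [727.1 218.4] [16.2 71.3] 9.08
scene foot 2201 [664.7 198.7] [228.9 187.2] 0.56
scene plate 906 [626.  201.7] [ 77.6 118.3] 9.49
scene lid/top 5954 [ 509. -298.] [435.1 157.8] 78.32
0.10784576265533163
scene ridge 206 [ 506.2 -305.8] [18.5 61.8] 79.67
[ 0.5079768  -0.30546438  0.13250635]
```

View pics/crop.png

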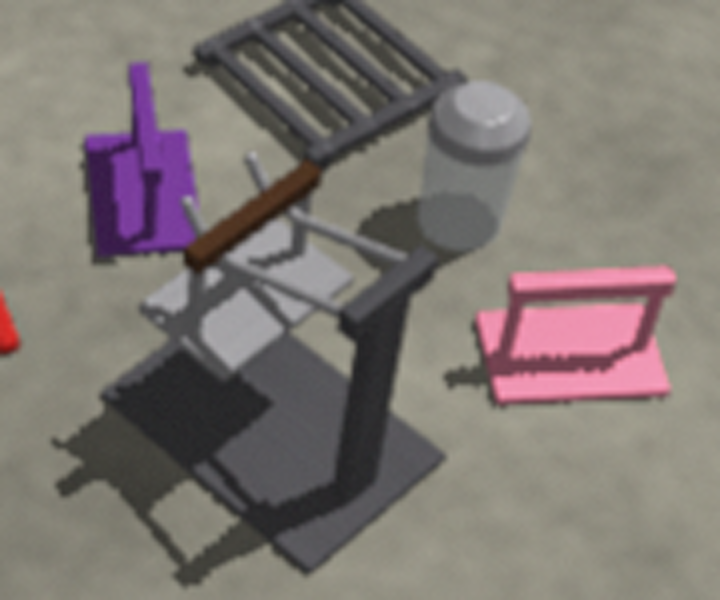

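The crop confirms it: grey steel plate and brown bar at crop (255,215), hung on the stand. Pink (595,330) and purple (145,170) are look-alikes. The stand yaw is about 9.5° and the bin yaw about -10.2°. Next I turn the tool so it closes along the stand's x, and move above the bar.

```bash
cat >> h.py <<'E'
def goal(x,y,z,yaw):
    from scipy.spatial.transform import Rotation as R
    s=ctrl.sense(); M=R.from_rotvec(s["orientation"]).as_matrix()
    print("t",round(s["time_s"],2),"pos",np.round(s["tool_pos"],4),"yaw_y",round(np.degrees(np.arctan2(M[1,1],M[0,1])),2),"tilt",round(np.degrees(np.arccos(-M[2,2])),2),"w",round(s["width"],4),"gf",s["gripper_force"],"F",np.round(s["wrist_force"],1))
    T=R.from_euler("xz",[180,yaw+90],degrees=True).as_matrix()
    print("units",np.round(M.T@(np.array([x,y,z])-s["tool_pos"])/.06,3),"after turn:",np.round(T.T@(np.array([x,y,z])-s["tool_pos"])/.06,3),"turn",np.round(R.from_matrix(M.T@T).as_rotvec(),4))
E
python3 -m jog '[[0,0,-0.107,0,0,0.168],[0,0,-0.107,0,0,0.168],[0,0,-0.107,0,0,0.168],[0,0,-0.107,0,0,0.168],[0,0,-0.107,0,0,0.168],[0,0,-0.107,0,0,0.168],[0,0,-0.107,0,0,0.168]]' 0 40
python3 -c "
from h import *
goal(.626,.202,.29,9.5)"
```

```text
time_s: 2.08
tool_pos: [0.1242, 0.5358, 0.2905]
orientation: [-2.035, -2.393, -0.0]
wrist_force: [-0.2, 0.8, 0.5]
width: 0.0854
gripper_force: 0.0
t 2.08 pos [0.1242 0.5358 0.2905] yaw_y 9.25 tilt 0.01 w 0.0854 gf 0.0 F [-0.2  0.8  0.5]
units [-6.835  7.36   0.008] after turn: [-6.867  7.33   0.008] turn [ 0.     -0.0001 -0.0044]
```

```bash
python3 -m jog '[[-0.5,0.5,0,0,0,0],[-0.7,0.7,0,0,0,0],[-0.7,0.7,0,0,0,0],[-0.7,0.75,0,0,0,0],[-0.7,0.75,0,0,0,0],[-0.7,0.75,0,0,0,0],[-0.7,0.75,0,0,0,0],[-0.7,0.75,0,0,0,0],[-0.7,0.75,0,0,0,0],[-0.5,0.6,0,0,0,0]]'
python3 -m jog '[[-0.24,0.36,0,0,0,0],[0,0,0,0,0,0],[0,0,0,0,0,0]]'
python3 - <<'E'
from h import *
goal(.626,.202,.177,9.5)
k=K("wrist"); im,d=ctrl.camera("wrist"); cv2.imwrite("pics/w1.png",im)
P=cloud("wrist",d,k); x,y,z=P[...,0],P[...,1],P[...,2]
hsv=cv2.cvtColor(im,cv2.COLOR_BGR2HSV)
b=(d>0)&(z>.17)&(z<.2)&(hsv[...,1]>100)&(abs(x-.63)<.05)
def rect(P,n): print(n,len(P),cv2.minAreaRect((P[:,:2]*1000).astype(np.float32)),np.median(P[:,2]))
if b.any(): rect(P[b],"bar"); 
p=(d>0)&(z>.105)&(z<.122)&(abs(x-.63)<.08)
if p.any(): rect(P[p],"plate")
print([(round(r["p"],2),np.round(r["location"],3)) for r in ctrl.spot_point("wrist","press_bar")])
E
```

```text
time_s: 3.32
tool_pos: [0.6061, 0.2132, 0.29]
orientation: [2.03, 2.397, -0.0]
wrist_force: [0.4, 0.8, -0.1]
width: 0.0856
gripper_force: 0.0
time_s: 3.7
tool_pos: [0.6273, 0.205, 0.2903]
orientation: [-2.027, -2.399, 0.0]
wrist_force: [0.4, 0.6, -0.8]
width: 0.0854
gripper_force: 0.0
t 3.7 pos [0.6273 0.205  0.2903] yaw_y 9.6 tilt 0.05 w 0.0854 gf 0.0 F [ 0.4  0.6 -0.8]
units [-0.047 -0.029  1.888] after turn: [-0.046 -0.03   1.888] turn [-0.0006 -0.0005  0.0017]
bar 60 ((629.394287109375, 159.52796936035156), (10.303228378295898, 18.06796646118164), 24.134727478027344) 0.18980758596209232
plate 5312 ((624.6718139648438, 201.22323608398438), (76.10713958740234, 114.96342468261719), 9.473050117492676) 0.11483745909773735
[(0.77, array([0.44 , 0.258, 0.075])), (0.61, array([0.623, 0.2  , 0.186]))]
```

View pics/w1.png

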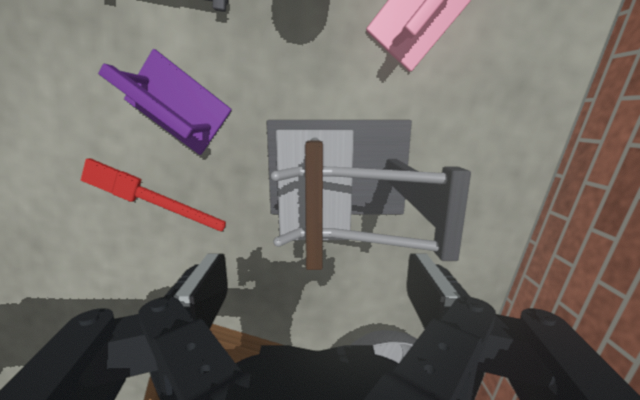

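The wrist view shows the bar at pixels (315,205) between the prongs, with the fingers straddling it. The plate fit agrees at (0.6255, 0.202). I'll descend and grip.

```bash
python3 -m jog '[[-0.045,-0.04,0.25,0,0,0],[0,0,0.25,0,0,0],[0,0,0.25,0,0,0],[0,0,0.25,0,0,0],[0,0,0.25,0,0,0],[0,0,0.25,0,0,0],[0,0,0.2,0,0,0],[0,0,0.17,0,0,0],[0,0,0,0,0,0]]' 0 60
python3 -m jog '[[0,0,0,0,0,0],[0,0,0,0,0,0],[0,0,0,0,0,0],[0,0,0,0,0,0],[0,0,0,0,0,0],[0,0,0,0,0,0],[0,0,0,0,0,0],[0,0,0,0,0,0]]' 1 60
```

```text
time_s: 4.92
tool_pos: [0.6255, 0.2013, 0.1768]
orientation: [-2.028, -2.398, 0.002]
wrist_force: [-0.1, 0.2, 0.7]
width: 0.0849
gripper_force: 0.0
time_s: 5.92
tool_pos: [0.6261, 0.2015, 0.1786]
orientation: [2.028, 2.399, 0.001]
wrist_force: [-0.3, 0.0, 2.5]
width: 0.013
gripper_force: 60.3
```

```bash
python3 -m jog '[[0,0,-0.1,0,0,0],[0,0,-0.1,0,0,0],[0,0,-0.1,0,0,0],[0,0,-0.1,0,0,0],[0,0,-0.1,0,0,0],[0,0,-0.09,0,0,0],[0,0,0,0,0,0],[0,0,0,0,0,0]]'
python3 - <<'E'
from h import *
goal(.626,.202,.213,9.5)
im,d=ctrl.camera("scene"); cv2.imwrite("pics/lift.png",cv2.resize(im[100:300,260:500],None,fx=3,fy=3))
E
```

```text
time_s: 6.92
tool_pos: [0.6259, 0.2014, 0.2133]
orientation: [-2.028, -2.399, 0.0]
wrist_force: [1.0, -1.2, -2.4]
width: 0.0129
gripper_force: 59.5
t 6.92 pos [0.6259 0.2014 0.2133] yaw_y 9.57 tilt 0.02 w 0.0129 gf 59.53513741493225 F [ 1.  -1.2 -2.4]
units [0.009 0.004 0.005] after turn: [0.009 0.004 0.005] turn [-0.0003 -0.0001  0.0012]
```

View pics/lift.png

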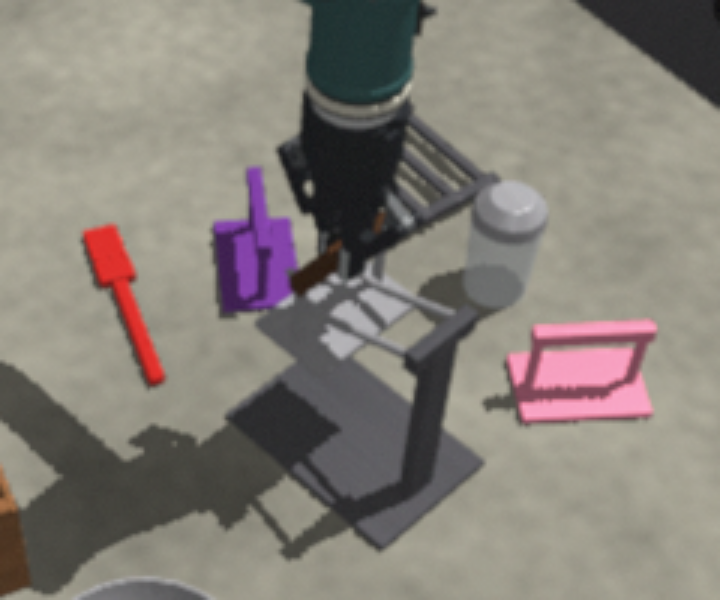

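The bar is held, the plate is below the prongs and the bar is above the tips. Next I draw it out, then rise, and refine the bin pose from the stored depth.

```bash
python3 -m jog '[[0,-0.2,0,0,0,0],[0,-0.25,0,0,0,0],[0,-0.25,0,0,0,0],[0,-0.25,0,0,0,0],[0,-0.25,0,0,0,0],[0,-0.25,0,0,0,0],[0,-0.2,0,0,0,0],[0,-0.1,0,0,0,0],[0,0,0,0,0,0]]'
python3 -m jog '[[0,0,-0.2,0,0,0],[0,0,-0.25,0,0,0],[0,0,-0.25,0,0,0],[0,0,-0.25,0,0,0],[0,0,-0.1,0,0,0],[0,0,0,0,0,0]]'
python3 - <<'E'
from h import *
goal(.53,-.17,.275,79.8)
for c in ["top","scene"]:
    d=np.load(f"{c}0.npy"); P=cloud(c,d); z=P[...,2]
    th=np.radians(-10.2); o=np.array([.521,-.225]); q=P[...,:2]-o
    bx=q[...,0]*np.cos(th)+q[...,1]*np.sin(th); by=-q[...,0]*np.sin(th)+q[...,1]*np.cos(th)
    m=(d>0)&(abs(bx)<.11)&(by>.02)&(by<.17)&(z>.08)&(z<.12)
    s=m&(by>.12)&(abs(bx)<.06); print(c,"stop y",np.percentile(by[s],[2,50,98]).round(4),np.median(z[s]))
    for sg in (1,-1):
        w=m&(bx*sg>.06)&(by<.11); print("wall x",w.sum(),np.percentile(bx[w],[2,50,98]).round(4),np.polyfit(by[w],bx[w],1).round(3),np.median(z[w]))
    f=(d>0)&(abs(bx)<.1)&(abs(by)<.15)&(z>.003)&(z<.013); print("floor",np.percentile(bx[f],[1,99]).round(4),np.percentile(by[f],[1,99]).round(4))
    l=(d>0)&(abs(bx)<.07)&(z>.103)&(z<.112)&(by<.1); print("lid front y",np.percentile(by[l],[50,99]).round(4))
E
```

```text
time_s: 8.1
tool_pos: [0.5223, 0.184, 0.2137]
orientation: [2.028, 2.399, 0.001]
wrist_force: [-0.7, -0.0, -2.7]
width: 0.0128
gripper_force: 59.5
time_s: 8.85
tool_pos: [0.5227, 0.184, 0.2771]
orientation: [2.028, 2.398, 0.002]
wrist_force: [0.4, 0.4, -3.3]
width: 0.0128
gripper_force: 59.5
t 8.85 pos [0.5227 0.184  0.2771] yaw_y 9.57 tilt 0.07 w 0.0128 gf 59.53838288784027 F [ 0.4  0.4 -3.3]
units [-5.839 -0.86   0.034] after turn: [-1.165 -5.786  0.036] turn [ 1.1000e-03  6.0000e-04 -1.2258e+00]
top stop y [0.1312 0.142  0.1473] 0.1020548026359729
wall x 224 [0.0735 0.0774 0.0852] [0.005 0.078] 0.11344550365403144
wall x 199 [-0.0847 -0.0793 -0.073 ] [ 0.    -0.079] 0.11380201172837602
floor [-0.0952  0.0748] [-0.0756  0.1467]
lid front y [-0.1555 -0.0122]
scene stop y [0.1295 0.1375 0.1453] 0.10084650536843451
wall x 516 [0.0715 0.0824 0.0851] [0.004 0.081] 0.10499517129559749
wall x 448 [-0.0865 -0.0779 -0.0734] [ 0.007 -0.079] 0.09987030376963782
floor [-0.0791  0.093 ] [-0.1219  0.1298]
lid front y [-0.1655 -0.0148]
```

```bash
python3 -m jog '[[-0.3,0,0,0,0,0],[-0.6,-0.1,0,0,0,0],[-0.7,-0.1,0,0,0,0],[-0.7,-0.1,0,0,0,0],[-0.7,-0.1,0,0,0,0],[-0.7,-0.1,0,0,0,0],[-0.7,-0.1,0,0,0,0],[-0.7,-0.1,0,0,0,0],[-0.5,-0.1,0,0,0,0],[-0.2,0,0,0,0,0]]'
python3 -m jog '[[0,0,0,0,0,-0.1],[0,0,0,0,0,-0.175],[0,0,0,0,0,-0.175],[0,0,0,0,0,-0.175],[0,0,0,0,0,-0.175],[0,0,0,0,0,-0.175],[0,0,0,0,0,-0.175],[0,0,0,0,0,-0.076],[0,0,0,0,0,0],[0,0,0,0,0,0]]'
python3 - <<'E'
from h import *
goal(.5316,-.166,.18,79.8)
im,d=ctrl.camera("scene"); cv2.imwrite("pics/over.png",cv2.resize(im[130:350,40:380],None,fx=2.2,fy=2.2))
th=np.radians(-10.2); o=np.array([.521,-.225])
for c in ["scene","top"]:
    if c=="top": im,d=ctrl.camera(c)
    P=cloud(c,d); z=P[...,2]; q=P[...,:2]-o
    bx=q[...,0]*np.cos(th)+q[...,1]*np.sin(th); by=-q[...,0]*np.sin(th)+q[...,1]*np.cos(th)
    m=(d>0)&(abs(bx)<.1)&(abs(by-.06)<.09)&(z>.19)&(z<.222); print(m.sum(),np.percentile(bx[m],[1,99]).round(3),np.percentile(by[m],[1,99]).round(3),z[m].min(),np.median(z[m]))
E
```

```text
time_s: 10.1
tool_pos: [0.532, -0.1697, 0.2753]
orientation: [-2.031, -2.394, 0.002]
wrist_force: [-0.2, 0.3, -2.4]
width: 0.0127
gripper_force: 59.5
time_s: 11.35
tool_pos: [0.5328, -0.1669, 0.2762]
orientation: [-0.28, -3.129, -0.001]
wrist_force: [-0.7, -0.9, -2.8]
width: 0.013
gripper_force: 59.5
t 11.35 pos [ 0.5328 -0.1669  0.2762] yaw_y 79.77 tilt 0.03 w 0.013 gf 59.49089527130127 F [-0.7 -0.9 -2.8]
units [0.022 0.011 1.603] after turn: [0.023 0.012 1.603] turn [ 0.0003 -0.0005 -0.0005]
1216 [-0.054  0.059] [0.021 0.096] 0.20381165185993025 0.21197185786657038
701 [-0.055  0.058] [0.053 0.098] 0.2048070068670747 0.21281684736091352
```

View pics/over.png

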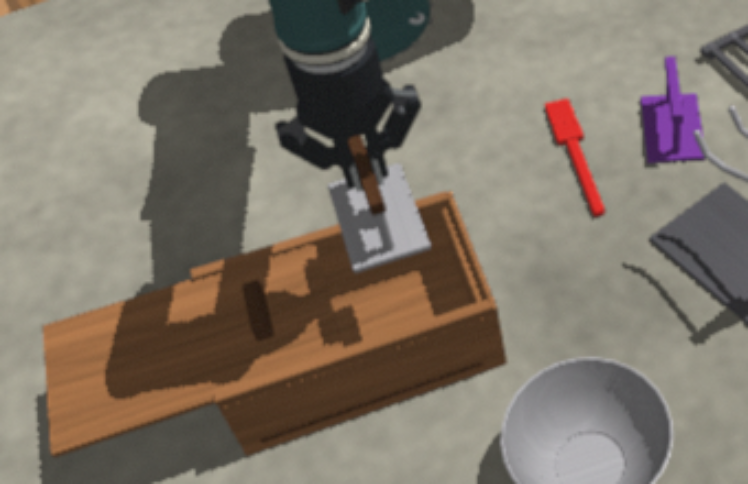

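The press hangs level over the gap at crop (380,215), at bin x +2 mm and y 59 mm. It needs about 196 mm of descent, with the last part slow.

```bash
python3 -m jog '[[0.02,0.01,0.2,0,0,0],[0.01,0,0.4,0,0,0],[0,0,0.4,0,0,0],[0,0,0.4,0,0,0],[0,0,0.4,0,0,0],[0,0,0.4,0,0,0],[0,0,0.4,0,0,0],[0,0,0.3,0,0,0],[0,0,0.15,0,0,0],[0,0,0.07,0,0,0]]'
python3 -m jog '[[0,0,0.03,0,0,0],[0,0,0.02,0,0,0],[0,0,0.02,0,0,0],[0,0,0.02,0,0,0],[0,0,0,0,0,0],[0,0,0,0,0,0]]'
```

```text
time_s: 12.7
tool_pos: [0.5313, -0.1662, 0.0889]
orientation: [-0.279, -3.129, -0.0]
wrist_force: [-0.5, -0.3, -1.8]
width: 0.0136
gripper_force: 59.4
time_s: 13.45
tool_pos: [0.5313, -0.1662, 0.0839]
orientation: [0.279, 3.129, 0.0]
wrist_force: [0.3, 0.5, -3.0]
width: 0.0127
gripper_force: 59.4
```

```bash
python3 -m jog '[[0,0,0.02,0,0,0],[0,0,0.02,0,0,0],[0,0,0,0,0,0],[0,0,0,0,0,0]]'
python3 -m jog '[[0,0,0.016,0,0,0],[0,0,0,0,0,0],[0,0,0,0,0,0]]'
python3 -m jog '[[0,0,0.016,0,0,0],[0,0,0,0,0,0],[0,0,0,0,0,0]]'
```

```text
time_s: 13.95
tool_pos: [0.5313, -0.1662, 0.0814]
orientation: [0.279, 3.129, 0.0]
wrist_force: [1.0, -0.5, -3.4]
width: 0.0128
gripper_force: 59.4
time_s: 14.32
tool_pos: [0.5313, -0.1662, 0.0805]
orientation: [0.279, 3.129, 0.0]
wrist_force: [-0.4, 0.6, -3.0]
width: 0.013
gripper_force: 59.4
time_s: 14.7
tool_pos: [0.5314, -0.1663, 0.0797]
orientation: [0.279, 3.129, -0.0]
wrist_force: [-0.5, -0.1, -1.7]
width: 0.0129
gripper_force: 59.6
```

```bash
python3 -m jog '[[0,0,0.012,0,0,0],[0,0,0,0,0,0],[0,0,0,0,0,0]]'
python3 -m jog '[[0,0,0.012,0,0,0],[0,0,0,0,0,0],[0,0,0,0,0,0]]'
```

```text
time_s: 15.08
tool_pos: [0.5314, -0.1665, 0.0796]
orientation: [0.279, 3.128, -0.001]
wrist_force: [-2.4, -0.3, 4.9]
width: 0.0124
gripper_force: 60.6
time_s: 15.45
tool_pos: [0.5314, -0.1664, 0.0796]
orientation: [0.279, 3.128, -0.001]
wrist_force: [-4.1, 0.9, 7.8]
width: 0.0131
gripper_force: 61.1
```

Floor contact is clear, with the force reversed to about +8 N. I'll open partway and withdraw.

```bash
python3 -m jog '[[0,0,0,0,0,0],[0,0,0,0,0,0],[0,0,0,0,0,0],[0,0,0,0,0,0],[0,0,0,0,0,0]]' 0.5
python3 -m jog '[[0,0,-0.1,0,0,0],[0,0,-0.2,0,0,0],[0,0,-0.3,0,0,0],[0,0,-0.4,0,0,0],[0,0,-0.4,0,0,0],[0,0,-0.4,0,0,0],[0,0,-0.3,0,0,0],[0,0,0,0,0,0],[0,0,0,0,0,0]]'
python3 - <<'E'
from h import *
goal(.506,-.3045,.21,79.8)
im,d=ctrl.camera("scene"); cv2.imwrite("pics/in.png",cv2.resize(im[180:350,40:300],None,fx=3,fy=3)[:510,:780])
th=np.radians(-10.2); o=np.array([.521,-.225])
for c in ["scene","top"]:
    if c=="top": im,d=ctrl.camera(c)
    P=cloud(c,d); z=P[...,2]; q=P[...,:2]-o
    bx=q[...,0]*np.cos(th)+q[...,1]*np.sin(th); by=-q[...,0]*np.sin(th)+q[...,1]*np.cos(th)
    m=(d>0)&(abs(bx)<.03)&(by>-.02)&(by<.12)&(z>.082)&(z<.1); print("bar top",m.sum(),bx[m].mean(),by[m].mean(),np.median(z[m]),z[m].max())
    m=(d>0)&(abs(bx)<.06)&(by<0)&(by>-.16)&(z>.125)&(z<.14); print("ridge",m.sum(),bx[m].mean(),by[m].mean(),np.median(z[m]))
    print([(round(r["p"],2),np.round(r["location"],3)) for r in ctrl.spot_point(c,"press")+ctrl.spot_point(c,"lid_grip")])
E
```

```text
time_s: 16.08
tool_pos: [0.5313, -0.1662, 0.0779]
orientation: [-0.279, -3.129, -0.0]
wrist_force: [-0.3, 0.7, 0.5]
width: 0.0425
gripper_force: 0.0
time_s: 17.2
tool_pos: [0.5309, -0.166, 0.2033]
orientation: [-0.279, -3.128, -0.001]
wrist_force: [-0.4, -0.7, 0.7]
width: 0.0426
gripper_force: 0.0
t 17.2 pos [ 0.5309 -0.166   0.2033] yaw_y 79.81 tilt 0.08 w 0.0426 gf 0.0 F [-0.4 -0.7  0.7]
units [ 1.000e-03 -2.345e+00 -1.130e-01] after turn: [-0.    -2.345 -0.112] turn [ 0.0005 -0.0013  0.0002]
bar top 125 0.0004968866101111827 0.05833404732726301 0.09040358744953175 0.09994854428882179
ridge 199 0.0011723083247374263 -0.08165919214350806 0.1330726021414412
[(0.91, array([ 0.532, -0.164,  0.007])), (0.82, array([0.438, 0.259, 0.001])), (0.57, array([0.718, 0.416, 0.003])), (0.49, array([ 0.529, -0.167,  0.083])), (0.96, array([ 0.503, -0.304,  0.122]))]
bar top 80 -0.013576307400932758 0.061218389270494514 0.09142928410125188 0.09660454531769766
ridge 88 -0.012897877520711087 -0.07722008205170074 0.13376345159127284
[(0.97, array([0.72 , 0.414, 0.002])), (0.87, array([ 0.529, -0.169,  0.004])), (0.69, array([ 0.578,  0.436, -0.003])), (0.59, array([0.438, 0.258, 0.006])), (0.87, array([ 0.506, -0.304,  0.12 ]))]
```

View pics/in.png

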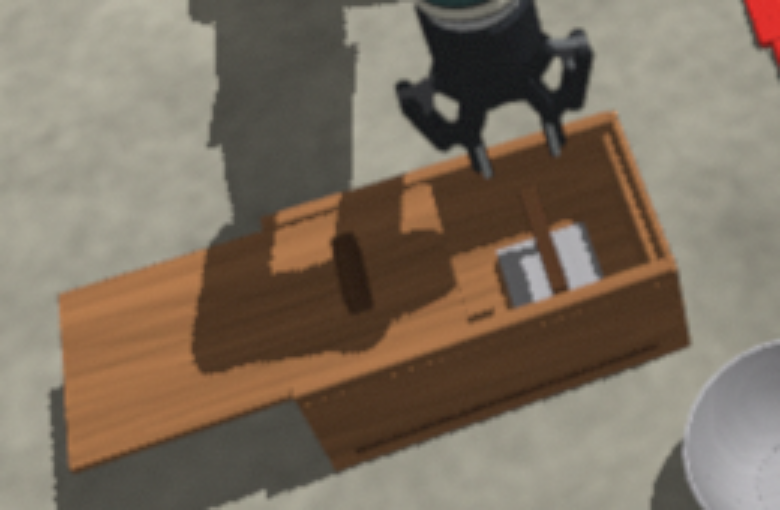

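The press stands upright at crop (545,265), bar top 91 mm as expected. Next I pinch the lid ridge, bin y about -0.081, crop (352,273).

```bash
python3 -m jog '[[0,-0.3,0,0,0,0],[0,-0.5,0,0,0,0],[0,-0.5,0,0,0,0],[0,-0.5,0,0,0,0],[0,-0.4,0,0,0,0],[0,-0.15,0,0,0,0],[0,0,0,0,0,0]]' 0.5
python3 -m jog '[[0,0,0.2,0,0,0],[0,0,0.3,0,0,0],[0,0,0.3,0,0,0],[0,0,0.25,0,0,0],[0,0,0.13,0,0,0],[0,0,0.06,0,0,0],[0,0,0,0,0,0],[0,0,0,0,0,0]]'
python3 -m jog '[[0,0,0,0,0,0],[0,0,0,0,0,0],[0,0,0,0,0,0],[0,0,0,0,0,0],[0,0,0,0,0,0]]' 1 40
python3 -c "
from h import *
print(ctrl.tip_reach)
goal(.521-.07*-.1771,-.225+.07*.9842,.128,79.8)"
```

```text
time_s: 18.38
tool_pos: [0.506, -0.3057, 0.2038]
orientation: [-0.281, -3.129, -0.001]
wrist_force: [-0.4, 0.1, 0.0]
width: 0.0426
gripper_force: 0.0
time_s: 19.38
tool_pos: [0.5067, -0.3053, 0.1305]
orientation: [0.279, 3.128, -0.001]
wrist_force: [-0.5, -1.0, -0.0]
width: 0.0427
gripper_force: 0.0
time_s: 20.0
tool_pos: [0.5066, -0.3053, 0.1304]
orientation: [0.279, 3.128, -0.001]
wrist_force: [-0.7, 0.0, 4.4]
width: 0.017
gripper_force: 41.0
0.014
t 20.0 pos [ 0.5066 -0.3053  0.1304] yaw_y 79.8 tilt 0.07 w 0.017 gf 40.99593937397003 F [-0.7  0.   4.4]
units [-0.     2.526  0.038] after turn: [-0.     2.526  0.04 ] turn [-0.0006  0.001   0.0001]
```

```bash
python3 -m jog '[[0,0.1,0,0,0,0],[0,0.2,0,0,0,0],[0,0.3,0,0,0,0],[0,0.3,0,0,0,0],[0,0.3,0,0,0,0],[0,0.3,0,0,0,0],[0,0.3,0,0,0,0],[0,0.3,0,0,0,0],[0,0.2,0,0,0,0],[0,0.1,0,0,0,0]]'
python3 -m jog '[[0,0.04,0,0,0,0],[0,0.03,0,0,0,0],[0,0.02,0,0,0,0],[0,0,0,0,0,0],[0,0,0,0,0,0]]'
```

```text
time_s: 21.25
tool_pos: [0.5329, -0.1623, 0.1304]
orientation: [0.277, 3.127, -0.001]
wrist_force: [0.6, -2.2, 5.5]
width: 0.0171
gripper_force: 41.2
time_s: 21.88
tool_pos: [0.5338, -0.1574, 0.1304]
orientation: [0.278, 3.127, -0.0]
wrist_force: [2.0, -1.1, 5.0]
width: 0.017
gripper_force: 41.2
```

```bash
python3 -m jog '[[0,0.02,0,0,0,0],[0,0.02,0,0,0,0],[0,0,0,0,0,0],[0,0,0,0,0,0]]'
python3 -m jog '[[0,0.03,0,0,0,0],[0,0.03,0,0,0,0],[0,0,0,0,0,0],[0,0,0,0,0,0]]'
```

```text
time_s: 22.38
tool_pos: [0.534, -0.1561, 0.1304]
orientation: [0.279, 3.127, -0.003]
wrist_force: [1.5, -4.0, 4.2]
width: 0.0168
gripper_force: 41.2
time_s: 22.88
tool_pos: [0.5341, -0.1559, 0.1304]
orientation: [0.281, 3.127, -0.013]
wrist_force: [0.7, -13.6, 3.5]
width: 0.0168
gripper_force: 41.1
```

The force rose to 13.6 N with no further movement, so the lid is at its stop. I'll release, rise and check.

```bash
python3 -m jog '[[0,0,0,0,0,0],[0,-0.05,0,0,0,0],[0,0,0,0,0,0],[0,0,0,0,0,0],[0,0,0,0,0,0]]' 0.5
python3 -m jog '[[0,0,-0.1,0,0,0],[0,0,-0.3,0,0,0],[0,0,-0.5,0,0,0],[0,0,-0.5,0,0,0],[0,0,-0.5,0,0,0],[0,0,-0.3,0,0,0],[0,0,0,0,0,0],[0,0,0,0,0,0]]'
python3 - <<'E'
from h import *
goal(.5,-.1,.25,79.8)
im,d=ctrl.camera("scene"); cv2.imwrite("pics/end.png",im)
th=np.radians(-10.2); o=np.array([.521,-.225])
P=cloud("scene",d); z=P[...,2]; q=P[...,:2]-o
bx=q[...,0]*np.cos(th)+q[...,1]*np.sin(th); by=-q[...,0]*np.sin(th)+q[...,1]*np.cos(th)
m=(d>0)&(abs(bx)<.06)&(by<.12)&(by>-.16)&(z>.125)&(z<.14); print("ridge",m.sum(),bx[m].mean(),by[m].mean())
l=(d>0)&(abs(bx)<.06)&(z>.103)&(z<.111); print("lid y",np.percentile(by[l],[1,99]).round(4))
for n in ["lid_grip","bowl","trivet","shaker","brush"]: print(n,[(round(r["p"],2),np.round(r["location"],3)) for r in ctrl.spot_point("scene",n)][:2])
E
```

```text
time_s: 23.5
tool_pos: [0.5333, -0.1547, 0.1295]
orientation: [-0.278, -3.129, -0.001]
wrist_force: [0.4, -0.4, 1.0]
width: 0.0427
gripper_force: 0.0
time_s: 24.5
tool_pos: [0.5329, -0.1548, 0.2604]
orientation: [-0.279, -3.127, -0.001]
wrist_force: [-0.0, -0.6, -0.8]
width: 0.0424
gripper_force: 0.0
t 24.5 pos [ 0.5329 -0.1548  0.2604] yaw_y 79.81 tilt 0.12 w 0.0424 gf 0.0 F [-0.  -0.6 -0.8]
units [0.7   0.802 0.176] after turn: [0.701 0.802 0.174] turn [ 0.0005 -0.0021  0.0002]
ridge 178 0.0014978417832586094 0.06948810725318375
lid y [-0.1377  0.6464]
lid_grip [(0.85, array([ 0.531, -0.154,  0.127])), (0.2, array([0.413, 0.44 , 0.002]))]
bowl [(0.6, array([ 0.782, -0.086, -0.001]))]
trivet [(0.61, array([ 0.782, -0.087,  0.   ]))]
shaker [(0.96, array([0.578, 0.428, 0.002]))]
brush []
```

View pics/end.png

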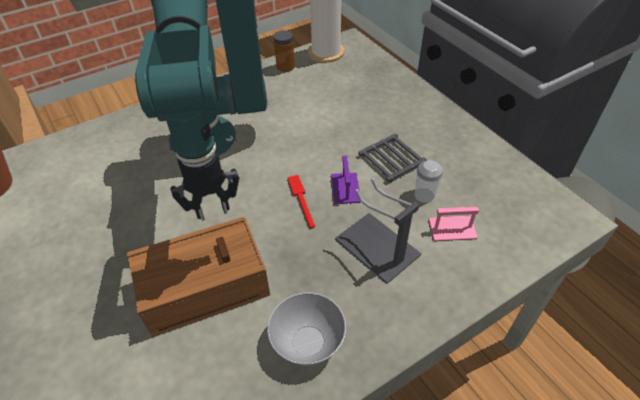

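The lid is shut: the ridge is at pixels (223,250), bin y 0.0695. The bowl (307,330), trivet (391,157), shaker (428,182) and brush (302,200) are where they were, and the gripper is clear.

```bash
python3 -c "
from rig import ctrl
print(ctrl.sign_off())"
```

```text
the job is handed in; nothing more can be done
None
```

The press is standing on the bin floor with the lid slid fully shut, the bowl, trivet, shaker and brush are where they were, and the job was handed in at about 25 s; the hand-in gave no verdict.

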